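# Put a gas detector on charge in the sloping rack

## Task

Put the gas detector lying on the bench on charge: first pull the power knob on the charger supply fully up (power off), then, holding the detector tilted to match the slope, lay it face up and foot first on the upper part of the empty bay's bed - flat, not on an edge, not dropped - and let go so that it slides by itself under the hood to the contact shoe. Then press on its head end, down the slope, until the stiff contact shoe is felt to be fully home (firmly but not roughly: it takes about 12 N, and 45 N is too much), and only then push the power knob back fully down. Leave everything else on the bench where it is.

Things in the scene. Friction and masses are not known exactly. Their poses are not given: they have to be found in the camera images.
- detector: The gas detector to load: the only single one on the open bench, face up, lying roughly crosswise in front of the rack (those in rows, tray and bays are fixed). Black box 120 long (its x), 56 wide (y), 36 mm thick (z), about 0.35 kg. Origin: centre of its underside; +x to the head end (display and grille on that half of the face), z out of the face.
- detector_foot (a point): Centre of the lower edge of the detector's foot end (two brass strips), at 60 mm from its origin along -x, on the underside.
- detector_head (a point): Centre of the lower edge of the detector's flat head end, 60 mm from its origin along +x, on the underside.
- slope: Bed of the empty bay: slippery steel (friction about 0.25), tilted 25 degrees, low end towards the robot. Origin on the bed's surface, mid-width, at the unpressed shoe's face; x up the slope, y across, z square to the bed. It runs from x = -28 to 170 mm. A detector on charge lies parallel to this frame, its origin at x = 50 mm, y = z = 0.
- shoe_face (a point): Middle of the face of the contact shoe (grey block, 46 wide, 26 high) at the lower end of the empty bay, 14 mm above the bed, under the hood.
- shoe (a joint): Travel of the contact shoe down the slope, m: 0 as found, 0.010 fully home on its solid stop. It gives way only at about 12 N and stays where it is left; the sliding detector alone pushes it in only a few mm at most.
- supply: Charger supply: fixed grey steel box 130 (x) by 110 (y) by 85 mm high with the power knob in the middle of its top; origin at the centre of its underside. To the robot's left or right.
- knob_cap (a point): Middle of the cap of the power knob: black cylinder, 34 mm diameter, 24 mm high (this point is 12 mm below its top), axis vertical, its top 126 mm above the bench when down. Free gap of 14 mm under the cap when down.
- knob (a joint): Travel of the power knob, m: 0 fully down (power on), 0.016 fully up (power off), solid stops at both ends. It moves stiffly, at about 6 N, and stays where it is left.
- bay: The empty bay of the three-bay rack (bays 110 mm apart, the others hold detectors on charge; which is empty varies); origin under its middle. Bed 62 mm wide between guides 5 thick, 8 mm high. A hood (inside 42 mm high, roof 4 mm thick) covers the low end up to 45 mm up-slope of the unpressed shoe, so the detector must slide in under it.
- meter: Leave alone: old grey carrying meter 130 by 85 by 65 mm with a bail handle to 90 mm height; on the other side from the supply; origin under its centre.
- wrench: Leave alone: steel wrench 180 mm long lying roughly along the x of the bench, left of the detector.
- cup: Leave alone: grey plastic cup, 60 mm diameter, 55 mm high, left of the rack; origin under its centre.
- caplamp: Leave alone: black round lamp head, 64 mm diameter, 49 mm high, right of the rack; origin under its centre.

How it is judged:
On the way, in this order (a step that is already met when the one before it is completed fails the run):
1. the power knob is pulled up (value of joint knob above 0.013 m), for 0.2 s.
2. with the power off, the detector is let go on the upper part of the empty bay's bed, its foot at least 20 mm short of the shoe (value of joint knob above 0.013 m and contact force between the fingers and detector below 0.05 N and contact force between detector and slope above 0.1 N and x of detector_foot in the frame of slope above 0.02 m and x of detector_head in the frame of slope above 0.12 m and z of detector in the frame of slope below 0.008 m and angle between the z axis of detector and the z axis of slope, either way round below 0.15 rad), for 0.04 s.
3. the detector is pressed home with the shoe, power still off (value of joint knob above 0.013 m and value of joint shoe above 0.0082 m and x of detector_foot in the frame of slope below -0.0065 m and x of detector_head in the frame of slope above 0.1 m and y of detector in the frame of slope between -0.005 and 0.005 m and z of detector in the frame of slope below 0.004 m and angle between the z axis of detector and the z axis of slope, either way round below 0.08 rad and angle between the x axis of detector and the x axis of slope, either way round below 0.08 rad and angle between detector's own z axis and vertical below 0.7 rad), for 0.2 s.
At the end, for the whole second after the job is handed in: The detector lies foot first and face up in the empty bay, at rest, pressed home (shoe joint over 8.2 mm of its 10 mm, detector within 5 mm of the bay's middle and flat on the bed), the power knob is back down (under 2 mm), and none of the loose things around has been moved more than 30 mm (value of joint knob below 0.002 m and value of joint shoe above 0.0082 m and x of detector_foot in the frame of slope below -0.0065 m and x of detector_head in the frame of slope above 0.1 m and y of detector in the frame of slope between -0.005 and 0.005 m and z of detector in the frame of slope below 0.004 m and angle between the z axis of detector and the z axis of slope, either way round below 0.08 rad and angle between the x axis of detector and the x axis of slope, either way round below 0.08 rad and angle between detector's own z axis and vertical below 0.7 rad and linear speed of detector below 0.01 m/s); the robot touches nothing.
It fails at once if another loose thing on the bench is moved by more than 30 mm (distance of any of meter, wrench, cup, caplamp from where it was at the start of the episode above 0.03 m).
It fails at once if the detector is let go over the empty bay while its middle is still more than 15 mm above the bed (contact force between the fingers and detector below 0.02 N and height (world z) of detector above 0.05 m and z of detector in the frame of slope above 0.015 m and x of detector in the frame of slope between -0.03 and 0.25 m and y of detector in the frame of slope between -0.06 and 0.06 m).
It fails at once if the detector is dropped in mid-air (contact force between detector and anything else below 0.02 N and height (world z) of each of detector_foot, detector_head above 0.03 m and not (z of detector in the frame of slope below 0.015 m and distance between detector and slope below 0.25 m)).
It fails at once if the detector lands on an edge: it bears on the empty bay with over 2 N while more than about 15 degrees off the slope (contact force between detector and slope above 2 N and angle between the z axis of detector and the z axis of slope, either way round above 0.26 rad).
It fails at once if the detector is pressed roughly (over 45 N) once it is in the bay under the hood (contact force between the fingers and detector above 45 N and x of detector_head in the frame of slope below 0.13 m and z of detector in the frame of slope below 0.015 m and x of detector in the frame of slope above 0.03 m).
It also fails if it takes over 64 s, if anything falls off the work surface, if the arm or the gripper's body presses on something with over 40 N, if the wrist force passes 120 N, or if a joint passes its speed limit or range.

## Robot

A 7-joint arm with a two-finger parallel gripper is mounted at the origin on the work surface. World frame = base frame: x ahead of the robot, y to its left, z up, the work surface at z = 0. Lengths are in m, angles in rad, forces in N, time in s.
With the tool pointing down it reaches from about 0.35 to 0.9 m from the base axis. Payload 8.1 kg.
Tool frame: the origin (TCP) lies between the finger pads; the fingertips stand ahead of it and the grasp point (between the pads) is the TCP (arm.nose_length is the z of the fingertips in the tool frame, in m); z points along the fingers, y is the line along which they close (so a half turn about z gives the same grasp; the last joint's range is limited). The gripper opens to 92 mm and grips with 3 to 60 N. Pads are 19 mm wide; open, the fingers measure 130 mm over their backs; the gripper's body (75 mm by 190 mm) begins 47 mm behind the grasp point.
Start: joints at [1.014, 0.434, 0.025, 1.573, -0.012, 1.134, -0.075], TCP at [0.274, -0.562, 0.246] pointing down, gripper open.
Joint ranges: [-2.62, 2.62], [-0.44, 2.09], [-1.27, 1.32], [0.08, 2.57], [-1.32, 4.46], [0.12, 2], [-2.74, 2.74]. Speed limits (rad/s): [2.22, 2.22, 3.01, 3.01, 3.14, 3.14, 3.14].

## Interface

Orientations are given as a rotation vector (axis times angle).
In Python, from cell import sensors, optics, arm gives the robot as it stands.
- The arm moves only by the tool arm_command, never from a script. Its argument "deltas" is one flat list of numbers, 7 for each row, row after row: the turn, a rotation vector about the world's x, y, z as a fraction of full scale, then the shift along the world's x, y, z as a fraction of full scale, then the finger opening in mm, from 0 to 91.8. In form: [wx, wy, wz, dx, dy, dz, fingers, wx, wy, wz, dx, dy, dz, fingers, ...]. A call has 1 to 20 rows; each row is the pose to reach, as a shift and turn from the pose commanded when the call began; what a row does not reach only later rows make up. Full scale, the value 1, is 1 m for a shift and 90 degrees for a turn. A row lasts 1/10 s, in which the tool goes at most 50 mm and 8.59 degrees, less where a joint would pass 70% of its speed; a pose out of reach is approached as far as the arm can. A call with a number of a shift or a turn outside -1 to 1 is refused whole. A call with a gripper value outside its range is refused whole. The fingers move at their own pace and stop on an object; "force" is the grip in N (left out, the last holds). Time passes only in rows, so rows that repeat a pose let the fingers close. It gives the time, the measured TCP pose, the force, the opening and the grip force at its end, in the units of the state.
- sensors.observe(): the state, without advancing time (a new reading comes with each control period).
- optics.get_image(name): name is "side" or "top"; returns the picture (384x512x3 uint8, blue, green, red); there is no depth.
- optics.calibration(name): a dict with "camera_matrix" (3x3 intrinsics, pixels), "D" ([k1, k2, p1, p2, k3] as OpenCV has them; the pictures are not rectified), "rvec" (rotation vector, rad) and "tvec" (3), from world to camera coordinates, as OpenCV has them. Camera axes: x right, y down, z forward; pixel columns grow to the right and rows downward; lengths in m; the calibration is good to about 2 mm. A picture is of the moment at which its call begins. calibration takes no time and is no camera call.
- arm.sign_off(): hands the job in; it is judged then, once.
The state is a dict: "clock": time; "joints": joint angles; "dq": joint speeds; "joint_efforts": joint torques, N m; "position": TCP position; "ee_rot": TCP orientation; "force": force on the tool from outside, world axes, zero at the start; "ft_torque": the same for the moment, N m; "width": opening from 0.0 (shut) to 1.0 (fully open); "gripper_force": force on a finger pad.
Only numpy, scipy, OpenCV 4.12 (cv2) and the standard library are available. Lean on these libraries where they do the work, as an engineer would, in place of code of your own. Each camera call takes 0.05 s, during which the arm holds its last target. There are 200 camera calls.

## Working session

There is one attempt and no reset: what is moved stays moved. The work goes in short steps, Python scripts to look and compute and a tool call to move; the robot and the scene stay as the last step left them, time stands still between calls to the robot, and variables do not carry over. Pictures are saved under pics/ and viewed, at most 10 in all, crops included, and the job is handed in when it is done.

Besides the shell and the picture viewer there is one more tool, called after ">>>" by a JSON object that holds its "op" and its "data". arm_command: Moves the arm, as the interface text tells. Its arguments: {"type":"object","properties":{"deltas":{"type":"array","items":{"type":"number"}},"force":{"type":"number"}},"required":["deltas"]}

```bash
ls; mkdir -p pics; python3 - <<'E'
from cell import sensors, optics, arm
import cv2
print(sensors.observe()); print(arm.nose_length)
for n in("side","top"):
    im=optics.get_image(n); cv2.imwrite(f"pics/{n}0.png",cv2.resize(im,None,fx=1.5,fy=1.5,interpolation=cv2.INTER_CUBIC)); print(optics.calibration(n))
E
```

```text
pics
{'clock': 0.0, 'joints': array([ 1.01439787,  0.43521545,  0.02498406,  1.5741306 , -0.01161049,
        1.13402439, -0.07507797]), 'dq': array([-6.19286657e-04, -1.98924016e-04,  4.59125179e-05, -5.75277140e-04,
        7.07355837e-04, -5.95986300e-04, -1.42657326e-03]), 'joint_efforts': array([-1.76034897e-03, -6.67863107e+01,  9.83739384e-01, -3.14456570e+01,
       -6.06943807e-02,  4.30086418e-02,  1.58073799e-04]), 'position': array([ 0.27371178, -0.56131102,  0.24493682]), 'ee_rot': array([-3.05957848e+00, -7.06279148e-01,  7.92279059e-04]), 'force': array([0.80855228, 0.45955834, 0.32581791]), 'ft_torque': array([-0.01746728, -0.01123489, -0.00017774]), 'gripper_force': 0.0, 'width': 0.9969333753167964}
0.019
{'camera_matrix': array([[360.42539441,   0.        , 250.18883662],
       [  0.        , 360.42539441, 190.85145394],
       [  0.        ,   0.        ,   1.        ]]), 'D': array([-0.04821678,  0.        ,  0.        ,  0.        ,  0.        ]), 'rvec': array([ 0.82685288, -2.67759523,  0.93623625]), 'tvec': array([0.46208175, 0.29703682, 0.81962439])}
{'camera_matrix': array([[448.51923855,   0.        , 256.13603073],
       [  0.        , 448.51923855, 189.70195149],
       [  0.        ,   0.        ,   1.        ]]), 'D': array([-0.17403604,  0.        ,  0.        ,  0.        ,  0.        ]), 'rvec': array([ 2.1764474 , -2.16778155,  0.12036161]), 'tvec': array([-0.00393872,  0.53831202,  1.18289425])}
```

View pics/side0.png

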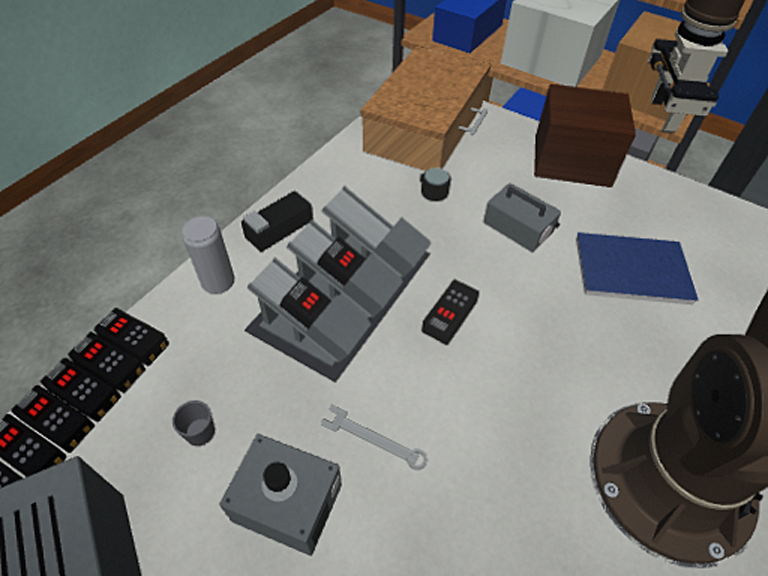

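View pics/top0.png

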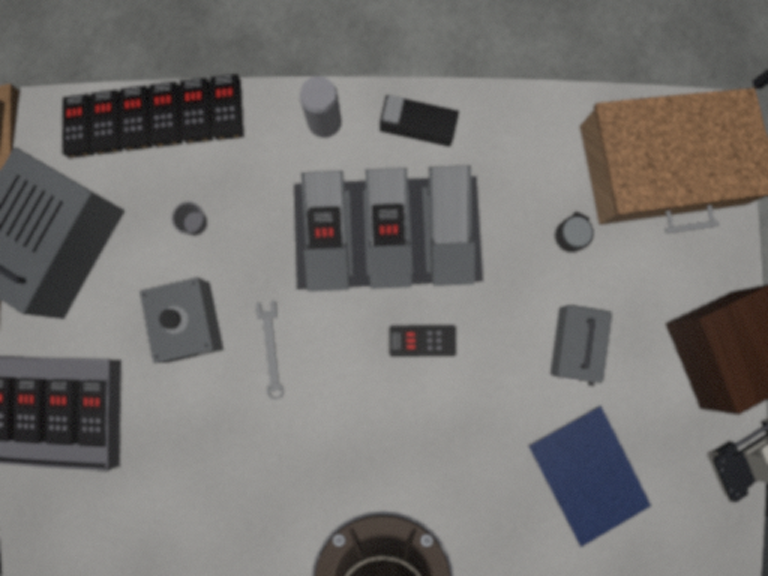

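```bash
cat > h.py <<'E'
import numpy as np, cv2
from cell import sensors, optics, arm
from scipy.spatial.transform import Rotation as R
from scipy.optimize import least_squares
C={n:optics.calibration(n) for n in("side","top")}
def proj(n,P):
    c=C[n]; return cv2.projectPoints(np.float64(P).reshape(-1,1,3),c["rvec"],c["tvec"],c["camera_matrix"],c["D"])[0][:,0]
def tri(s,t):
    f=lambda p:np.r_[proj("side",p)[0]-s,proj("top",p)[0]-t]
    r=least_squares(f,[.6,0,.05]); return r.x,abs(r.fun).max()
def atz(n,uv,z):
    return least_squares(lambda p:proj(n,[p[0],p[1],z])[0]-uv,[.6,0]).x
def crop(n,boxes,k,name):
    im=optics.get_image(n); o=[]
    for x0,y0,x1,y1 in boxes: o.append(cv2.resize(im[y0:y1,x0:x1],None,fx=k,fy=k,interpolation=cv2.INTER_CUBIC))
    h=max(i.shape[0] for i in o)
    cv2.imwrite(f"pics/{name}.png",np.hstack([cv2.copyMakeBorder(i,0,h-i.shape[0],0,0,cv2.BORDER_CONSTANT) for i in o]))
E
python3 - <<'E'
from h import *
crop("top",[(85,105,330,250)],3.2,"tc1")
crop("side",[(215,115,325,235),(145,285,235,370)],4,"sc1")
E
```

```text
(no output)
```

View pics/tc1.png

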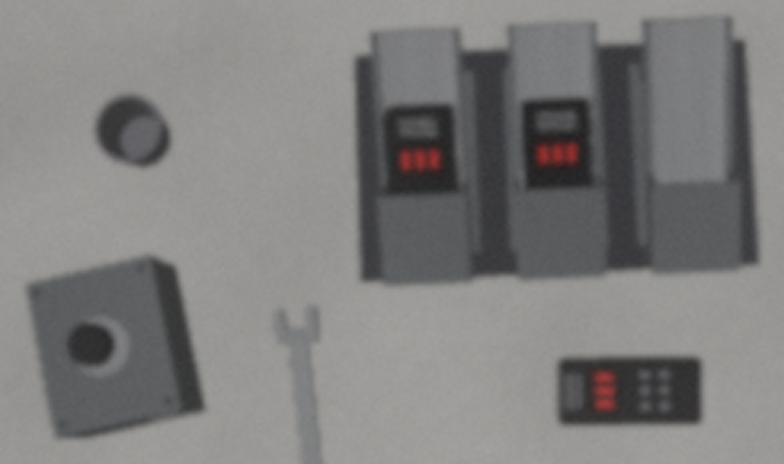

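View pics/sc1.png

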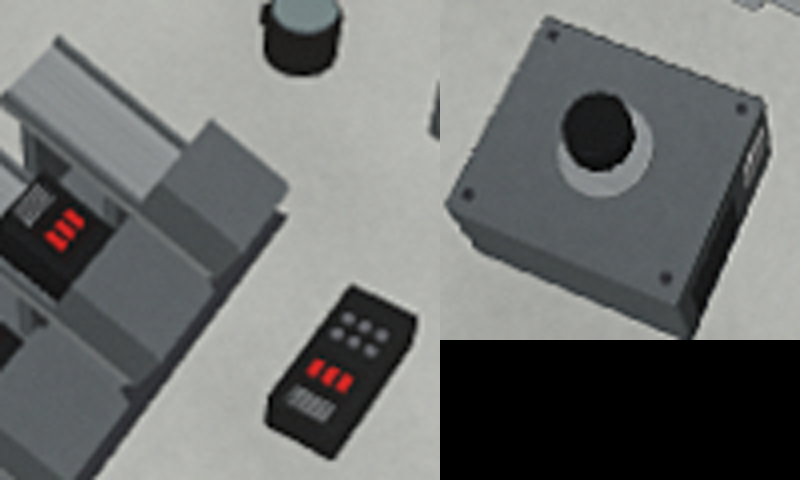

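```bash
python3 - <<'E'
from h import *
np.set_printoptions(precision=4,suppress=True)
T=lambda X,Y:np.array([85+(X+.5)/3.2-.5,105+(Y+.5)/3.2-.5])
S=lambda X,Y:np.array([215+(X+.5)/4-.5,115+(Y+.5)/4-.5])
K=lambda X,Y:np.array([145+(X-440+.5)/4-.5,285+(Y+.5)/4-.5])
for n,s,t in [("cap",K(598,132),T(91,344)),
 ("hoodUR",S(212,121),T(741,181)),("hoodUL",S(150,193),T(652,182)),("hoodLR",S(288,187),T(740,268)),("hoodLL",S(213,280),T(650,271)),
 ("bedR",S(60,38),T(732,17)),("bedL",S(5,97),T(646,18)),
 ("dFr",S(350,287),T(699,358)),("dFn",S(417,320),T(700,423)),("dHn",S(335,437),T(559,423)),("dHr",S(270,400),T(560,358)),
 ("supA",K(548,17),T(150,257)),("supB",K(768,100),T(180,412)) ]:
    print(n,*tri(s,t))
for q in [(560,358),(699,358),(700,423),(559,423)]: print(atz("top",T(*q),.036))
E
```

```text
cap [0.4712 0.3614 0.1145] 0.23402160451522036
hoodUR [ 0.6053 -0.1559  0.096 ] 0.16304996642088554
hoodUL [ 0.6081 -0.0845  0.0814] 0.5757336392938726
hoodLR [ 0.5391 -0.1584  0.0646] 0.2214093380443387
hoodLL [ 0.5461 -0.0848  0.0262] 2.6124943776843566
bedR [ 0.7353 -0.1484  0.1152] 0.5018737504261424
bedL [ 0.7346 -0.0797  0.1099] 0.7346236711099436
dFr [ 0.4667 -0.1277  0.0321] 0.24180081479300952
dFn [ 0.4129 -0.1281  0.0326] 0.4657411788152217
dHn [ 0.4125 -0.0104  0.0333] 0.360069418966134
dHr [ 0.4649 -0.0118  0.0319] 0.33347194263262736
supA [0.5439 0.3235 0.0852] 0.22274626817497278
supB [0.4183 0.294  0.0891] 0.1381337241774645
[ 0.4656 -0.0114]
[ 0.4659 -0.1275]
[ 0.4118 -0.1281]
[ 0.4116 -0.0107]
```

```bash
cat >> h.py <<'E'
T=lambda X,Y:np.array([85+(X+.5)/3.2-.5,105+(Y+.5)/3.2-.5])
S=lambda X,Y:np.array([215+(X+.5)/4-.5,115+(Y+.5)/4-.5])
M=np.array([(45,-36,46),(45,36,46),(-28,-36,46),(-28,36,46),(170,-36,8),(170,36,8)])/1e3
def slope(p): return R.from_euler("ZY",[p[3],-np.radians(25)]),p[:3]
E
python3 - <<'E'
from h import *
np.set_printoptions(precision=4,suppress=True)
s=[S(212,121),S(150,193),S(288,187),None,S(60,38),S(5,97)]
t=[T(741,181),T(652,182),T(740,268),T(650,271),T(732,17),T(646,18)]
def f(p):
    r,o=slope(p); W=r.apply(M)+o; a=proj("side",W);b=proj("top",W)
    return np.concatenate([a[i]-s[i] for i in range(6) if s[i] is not None]+[b[i]-t[i] for i in range(6)])
q=least_squares(f,[.57,-.12,.04,0],loss="soft_l1"); print(q.x,q.x[3]*57.3); print(q.fun if 0 else f(q.x).reshape(-1,2))
r,o=slope(q.x)
for P in [(50,0,0),(82,0,0),(170,0,0),(45,0,46)]: print(P,r.apply(np.array(P)/1e3)+o)
E
```

```text
[ 0.5835 -0.1201  0.0337  0.0385] 2.20568471538636
[[-0.5909  0.4027]
 [ 1.7806 -2.1279]
 [-0.2293  0.2908]
 [-0.1618  0.1603]
 [-0.5892 -0.3361]
 [-0.3091 -0.1095]
 [-0.2953  0.4416]
 [-0.3817 -0.533 ]
 [ 0.4876 -0.5452]
 [ 0.7917  0.5823]
 [-0.1278  0.9793]]
(50, 0, 0) [ 0.6288 -0.1183  0.0548]
(82, 0, 0) [ 0.6578 -0.1172  0.0683]
(170, 0, 0) [ 0.7375 -0.1141  0.1055]
(45, 0, 46) [ 0.6049 -0.1192  0.0944]
```

>>> {"op": "arm_command", "data": {"deltas": [0,0,0.711,0.197,0.923,0,80,0,0,0.711,0.197,0.923,0,80,0,0,0.711,0.197,0.923,0,80,0,0,0.711,0.197,0.923,0,80,0,0,0.711,0.197,0.923,0,80,0,0,0.711,0.197,0.923,0,80,0,0,0.711,0.197,0.923,0,80,0,0,0.711,0.197,0.923,0,80,0,0,0.711,0.197,0.923,0,80,0,0,0.711,0.197,0.923,0,80,0,0,0.711,0.197,0.923,0,80,0,0,0.711,0.197,0.923,0,80,0,0,0.711,0.197,0.923,0,80,0,0,0.711,0.197,0.923,0,80,0,0,0.711,0.197,0.923,0,80,0,0,0.711,0.197,0.923,0,80,0,0,0.711,0.197,0.923,0,80,0,0,0.711,0.197,0.923,0,80,0,0,0.711,0.197,0.923,0,80,0,0,0.711,0.197,0.923,0,80]}}

```text
clock: 2.2
position: [0.4696, 0.3677, 0.2452]
ee_rot: [-2.212, -2.225, -0.003]
force: [0.2, -0.3, -0.1]
width: 0.871
gripper_force: 0.0
```

>>> {"op": "arm_command", "data": {"deltas": [0,0,0,0,0,-0.04,80,0,0,0,0,0,-0.04,80,0,0,0,0,0,-0.04,80]}}

```text
clock: 2.5
position: [0.4708, 0.3602, 0.2056]
ee_rot: [2.222, 2.221, -0.004]
force: [0.3, 0.5, 0.2]
width: 0.874
gripper_force: 0.0
```

>>> {"op": "arm_command", "data": {"deltas": [0,0,0,0,0.001,-0.04,70,0,0,0,0,0.001,-0.08,60,0,0,0,0,0.001,-0.0915,60,0,0,0,0,0.001,-0.0915,60,0,0,0,0,0.001,-0.0915,20,0,0,0,0,0.001,-0.0915,20,0,0,0,0,0.001,-0.0915,20,0,0,0,0,0.001,-0.0915,20,0,0,0,0,0.001,-0.0915,20,0,0,0,0,0.001,-0.0915,20], "force": 45}}

```text
clock: 3.5
position: [0.4707, 0.3627, 0.1154]
ee_rot: [-2.221, -2.222, -0.001]
force: [-2.8, -1.4, 7.5]
width: 0.363
gripper_force: 45.0
```

>>> {"op": "arm_command", "data": {"deltas": [0,0,0,0,0,0.005,20,0,0,0,0,0,0.01,20,0,0,0,0,0,0.014,20,0,0,0,0,0,0.017,20,0,0,0,0,0,0.0185,20,0,0,0,0,0,0.0185,20,0,0,0,0,0,0.0185,20]}}

```text
clock: 4.2
position: [0.4707, 0.3625, 0.1317]
ee_rot: [-2.221, -2.221, 0.0]
force: [2.1, 6.8, -17.5]
width: 0.359
gripper_force: 45.0
```

>>> {"op": "arm_command", "data": {"deltas": [0,0,0,0,0,-0.001,60,0,0,0,0,0,-0.001,60,0,0,0,0,0,-0.001,60,0,0,0,0,0,0.05,70,0,0,0,0,0,0.1,84,0,0,0,-0.002,-0.03,0.1,84,0,0,0,-0.032,-0.431,0.1,84,0,0,0,-0.032,-0.431,0.1,84,0,0,0,-0.032,-0.431,0.1,84,0,0,0,-0.032,-0.431,0.1,84,0,0,0,-0.032,-0.431,0.1,84,0,0,0,-0.032,-0.431,0.1,84,0,0,0,-0.032,-0.431,0.1,84,0,0,0,-0.032,-0.431,0.1,84,0,0,0,-0.032,-0.431,0.1,84,0,0,0,-0.032,-0.431,0.1,84,0,0,0,-0.032,-0.431,0.1,84,0,0,0,-0.032,-0.431,0.1,84]}}

```text
clock: 6.0
position: [0.4392, -0.0671, 0.233]
ee_rot: [2.218, 2.224, 0.001]
force: [1.0, 0.1, 0.4]
width: 0.913
gripper_force: 0.0
```

```bash
python3 - <<'E'
from h import *
print(sensors.observe()["position"], sensors.observe()["joints"])
crop("side",[(215,115,325,235),(145,285,235,370)],4,"sc2")
E
```

```text
[ 0.43922191 -0.06711127  0.23300598] [ 0.56822542  0.21503174 -0.62226498  1.96901152  0.14794193  1.00139973
 -0.12056319]
```

View pics/sc2.png

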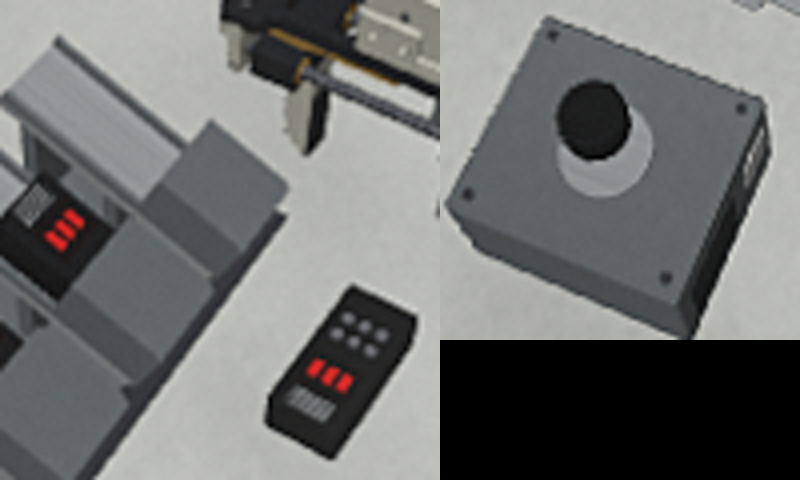

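The knob cap moved from (598,132) to (594,120) in the crop, so it is up. The detector has not moved. Next is the descent and grasp.

>>> {"op": "arm_command", "data": {"deltas": [0,0,0,0,0,-0.05,84,0,0,0,0,0,-0.1,84,0,0,0,0,0,-0.14,84,0,0,0,0,0,-0.17,84,0,0,0,0,0,-0.19,84,0,0,0,0,0,-0.202,84,0,0,0,0,0,-0.202,84,0,0,0,0,0,-0.202,84,0,0,0,0,0,-0.202,45,0,0,0,0,0,-0.202,45,0,0,0,0,0,-0.202,45,0,0,0,0,0,-0.202,45,0,0,0,0,0,-0.202,45,0,0,0,0,0,-0.202,45], "force": 30}}

```text
clock: 7.45
position: [0.4392, -0.069, 0.0311]
ee_rot: [2.221, 2.221, 0.0]
force: [-0.7, -0.3, 7.4]
width: 0.609
gripper_force: 30.0
```

```bash
cat >> h.py <<'E'
SL=np.array([.5835,-.1201,.0337,.0385])
r0,o0=slope(SL); D=R.from_matrix(np.diag([1.,-1,-1]))
def W(x,y,z): return r0.apply(np.array([x,y,z])/1e3)+o0
E
python3 - <<'E'
from h import *
np.set_printoptions(precision=4,suppress=True)
s=sensors.observe(); Rc=R.from_rotvec(s["ee_rot"]); print(s["position"])
print("turn/90",((r0*D)*Rc.inv()).as_rotvec()/(np.pi/2))
for z in(91,51,36,31): print(z,W(112,0,z),W(112,0,z)-s["position"])
E
```

```text
[ 0.4392 -0.069   0.0311]
turn/90 [ 0.2213 -0.2125 -0.9583]
91 [ 0.6465 -0.1177  0.1635] [ 0.2073 -0.0487  0.1324]
51 [ 0.6634 -0.117   0.1273] [ 0.2242 -0.0481  0.0961]
36 [ 0.6697 -0.1168  0.1137] [ 0.2305 -0.0478  0.0825]
31 [ 0.6718 -0.1167  0.1091] [ 0.2327 -0.0477  0.078 ]
```

>>> {"op": "arm_command", "data": {"deltas": [0,0,0,0,0,0.03,45,0,0,0,0,0,0.07,45,0,0,0,0,0,0.12,45,0,0,0,0,0,0.17,45,0,0,0,0,0,0.2,45,0,0,0,0,0,0.2,45,0,0,0,0,0,0.2,45]}}

```text
clock: 8.15
position: [0.4384, -0.0691, 0.2302]
ee_rot: [2.222, 2.22, -0.001]
force: [0.0, 0.5, -4.0]
width: 0.609
gripper_force: 29.9
```

>>> {"op": "arm_command", "data": {"deltas": [0.2213,-0.2125,-0.9583,0.02,-0.005,0.02,45,0.2213,-0.2125,-0.9583,0.04,-0.01,0.02,45,0.2213,-0.2125,-0.9583,0.06,-0.015,0.02,45,0.2213,-0.2125,-0.9583,0.08,-0.02,0.02,45,0.2213,-0.2125,-0.9583,0.1,-0.025,0.02,45,0.2213,-0.2125,-0.9583,0.12,-0.03,0.02,45,0.2213,-0.2125,-0.9583,0.14,-0.035,0.02,45,0.2213,-0.2125,-0.9583,0.16,-0.04,0.02,45,0.2213,-0.2125,-0.9583,0.18,-0.045,0.02,45,0.2213,-0.2125,-0.9583,0.207,-0.0487,0.01,45,0.2213,-0.2125,-0.9583,0.207,-0.0487,0,45,0.2213,-0.2125,-0.9583,0.207,-0.0487,-0.02,45,0.2213,-0.2125,-0.9583,0.207,-0.0487,-0.02,45,0.2213,-0.2125,-0.9583,0.207,-0.0487,-0.02,45,0.2213,-0.2125,-0.9583,0.207,-0.0487,-0.02,45]}}

```text
clock: 9.65
position: [0.646, -0.1176, 0.2106]
ee_rot: [-3.058, -0.059, -0.678]
force: [0.7, 0.1, -3.4]
width: 0.605
gripper_force: 29.9
```

```bash
python3 - <<'E'
from h import *
np.set_printoptions(precision=4,suppress=True)
s=sensors.observe(); Rc=R.from_rotvec(s["ee_rot"]); print(s["position"])
print("turn/90",((r0*D)*Rc.inv()).as_rotvec()/(np.pi/2)); print("in slope",r0.inv().apply(s["position"]-o0), s["joints"])
E
```

```text
[ 0.646  -0.1176  0.2106]
turn/90 [-0.0003 -0.0001 -0.0002]
in slope [0.1315 0.0001 0.1339] [ 0.3541  0.3454 -0.275   1.9122  0.06    0.4644 -1.4649]
```

>>> {"op": "arm_command", "data": {"deltas": [0,0,0,0.01,0,-0.03,45,0,0,0,0.0195,0.0007,-0.06,45,0,0,0,0.0195,0.0007,-0.08,45,0,0,0,0.0195,0.0007,-0.0878,45,0,0,0,0.0195,0.0007,-0.0878,45,0,0,0,0.0195,0.0007,-0.0878,45]}}

```text
clock: 10.25
position: [0.6663, -0.117, 0.1244]
ee_rot: [-3.058, -0.059, -0.682]
force: [0.3, 0.5, -3.6]
width: 0.606
gripper_force: 29.9
```

```bash
python3 - <<'E'
from h import *
np.set_printoptions(precision=4,suppress=True)
s=sensors.observe(); print("in slope",r0.inv().apply(s["position"]-o0))
crop("side",[(205,115,305,265)],4,"sc3")
crop("top",[(265,95,365,195)],4,"tc3")
a=cv2.imread("pics/sc3.png");b=cv2.imread("pics/tc3.png")
cv2.imwrite("pics/c3.png",np.hstack([a,cv2.copyMakeBorder(b,0,a.shape[0]-b.shape[0],0,0,0)]))
E
```

```text
in slope [ 0.1134 -0.0001  0.0472]
```

View pics/c3.png

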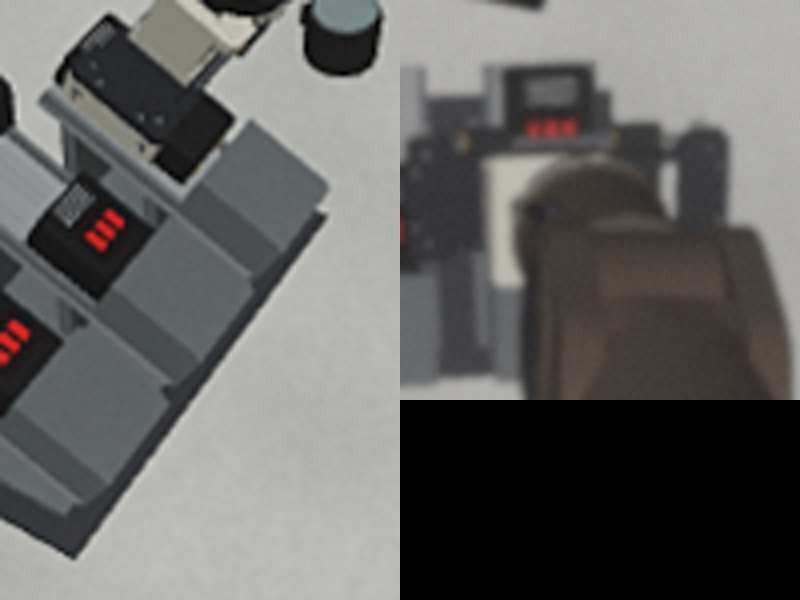

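```bash
python3 - <<'E'
from h import *
np.set_printoptions(precision=1,suppress=True)
b=15.5
for x in(173,53):
  for y in(28,-28):
    for z in(b,b+36):
      p=W(x,y,z); print(x,y,z,"top crop",(proj("top",p)[0]-[265,95]+.5)*4+[400,0],"side",(proj("side",p)[0]-[205,115]+.5)*4)
for y in(36,31,-31,-36): p=W(45,y,46 if abs(y)==36 else 42);print("hood",y,(proj("side",p)[0]-[205,115]+.5)*4); p=W(170,y,8); print("end",(proj("top",p)[0]-[265,95]+.5)*4+[400,0],(proj("side",p)[0]-[205,115]+.5)*4)
E
```

```text
173 28 15.5 top crop [501.1  64. ] side [49.5 81.4]
173 28 51.5 top crop [506.6  73.1] side [64.5 54.4]
173 -28 15.5 top crop [588.2  61.8] side [93.9 37.1]
173 -28 51.5 top crop [596.3  70.9] side [109.8   9.5]
53 28 15.5 top crop [502.4 245.4] side [179.  190.3]
53 28 51.5 top crop [507.7 259.8] side [197.9 166.7]
53 -28 15.5 top crop [587.  242.8] side [219.5 143. ]
53 -28 51.5 top crop [594.7 257.1] side [239.1 118.7]
hood 36 [197.7 185. ]
end [487.7  67.1] [43.2 96.1]
hood 31 [199.3 183.1]
end [495.4  66.9] [47.3 92. ]
hood -31 [244.5 130. ]
end [591.2  64.4] [96.1 42.9]
hood -36 [250.2 123.1]
end [598.9  64.3] [99.9 39.1]
```

>>> {"op": "arm_command", "data": {"deltas": [0,0,0,0.0025,0.0001,-0.0054,45,0,0,0,0.0042,0.0002,-0.0091,45,0,0,0,0.0051,0.0002,-0.0109,45,0,0,0,0.0051,0.0002,-0.0109,45,0,0,0,0.0051,0.0002,-0.0109,45]}}

```text
clock: 10.85
position: [0.6704, -0.1167, 0.1133]
ee_rot: [-3.058, -0.06, -0.68]
force: [-12.3, 0.2, 15.5]
width: 0.607
gripper_force: 30.0
```

>>> {"op": "arm_command", "data": {"deltas": [0,0,0,0.0006,0,-0.0014,45,0,0,0,0.0006,0,-0.0014,45,0,0,0,0.0006,0,-0.0014,45]}}

```text
clock: 11.15
position: [0.6709, -0.1167, 0.1129]
ee_rot: [-3.058, -0.06, -0.681]
force: [-20.2, 0.7, 25.0]
width: 0.608
gripper_force: 30.0
```

```bash
python3 - <<'E'
from h import *
np.set_printoptions(precision=3,suppress=True)
s=sensors.observe(); print("in slope",r0.inv().apply(s["position"]-o0)*1e3)
print("F",r0.inv().apply(s["force"]),"T",r0.inv().apply(s["ft_torque"]))
crop("side",[(205,110,285,185)],8,"sc4")
E
```

```text
in slope [112.764  -0.01   34.829]
F [-7.739  1.5   31.181] T [0.458 2.161 0.272]
```

View pics/sc4.png

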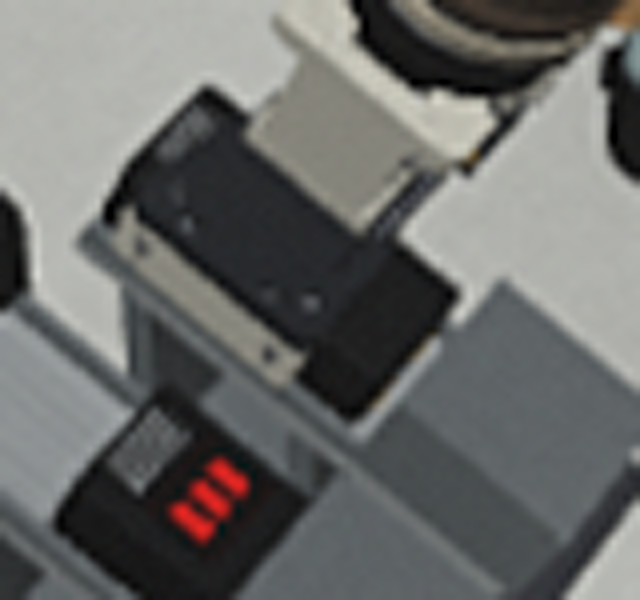

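```bash
python3 - <<'E'
from h import *
np.set_printoptions(precision=4,suppress=True)
s=[np.array([267.9,144.8]),np.array([255.7,160.]),S(288,187),None,S(60,38),S(5,97)]
t=[T(741,181),T(652,182),T(740,268),T(650,271),T(732,17),T(646,18)]
def f(p):
    r=R.from_euler("ZY",[p[3],p[4]]);W=r.apply(M)+p[:3]; a=proj("side",W);b=proj("top",W)
    return np.concatenate([a[i]-s[i] for i in range(6) if s[i] is not None]+[b[i]-t[i] for i in range(6)])
for fix in(0,1):
    g=(lambda p:np.r_[f(p),(p[4]+np.radians(25))*1e4*fix])
    q=least_squares(g,[.58,-.12,.03,0,-.43],loss="soft_l1"); print(q.x,np.degrees(q.x[3:])); print(f(q.x).reshape(-1,2).T)
    r=R.from_euler("ZY",q.x[3:])
    s_=sensors.observe(); print(r.inv().apply(s_["position"]-q.x[:3])*1e3)
E
```

```text
[ 0.582  -0.1202  0.0364  0.0398 -0.4231] [  2.2777 -24.2428]
[[-0.5987 -1.5168  0.2406 -0.052  -0.4607 -0.1455 -0.1905 -0.1368  0.6554
   0.7945 -0.1434]
 [-0.0525  0.2421 -0.3767  0.0492 -0.4283  0.0145  0.6026 -0.2384 -0.2126
   0.6927  1.1247]]
[112.5376  -0.059   33.1829]
[ 0.5826 -0.1204  0.0357  0.0435 -0.4363] [  2.4911 -25.    ]
[[-0.581  -1.4103  0.1415 -0.068  -0.4175 -0.1249 -0.1543 -0.0777  0.7512
   0.7251 -0.2395]
 [ 0.0367  0.3663 -0.1927 -0.1799 -0.6139  0.047   0.7379 -0.3367 -0.2105
   0.6531  1.187 ]]
[112.6834  -0.1932  32.6296]
```

>>> {"op": "arm_command", "data": {"deltas": [0,0,0,-0.0009,0,0.0019,45,0,0,0,-0.0009,0,0.0019,45]}}

```text
clock: 11.4
position: [0.6704, -0.1166, 0.1129]
ee_rot: [-3.058, -0.059, -0.679]
force: [0.9, -0.4, -3.7]
width: 0.606
gripper_force: 30.0
```

```bash
python3 - <<'E'
from h import *
np.set_printoptions(precision=3,suppress=True)
s=sensors.observe(); print("in slope",r0.inv().apply(s["position"]-o0)*1e3)
print("F",r0.inv().apply(s["force"]),"T",r0.inv().apply(s["ft_torque"]))
E
```

```text
in slope [112.311   0.186  34.994]
F [-0.803 -0.4   -3.7  ] T [-0.01   0.896 -0.025]
```

>>> {"op": "arm_command", "data": {"deltas": [0,0,0,0.0002,0,-0.0005,45,0,0,0,0.0002,0,-0.0005,45]}}

```text
clock: 11.6
position: [0.6704, -0.1166, 0.1127]
ee_rot: [-3.058, -0.059, -0.679]
force: [-10.4, 0.2, 11.3]
width: 0.613
gripper_force: 30.0
```

>>> {"op": "arm_command", "data": {"deltas": [0,0,0,0,0,0,74,0,0,0,0,0,0,74,0,0,0,0,0,0,74,0,0,0,0,0,0,74,0,0,0,0,0,0,74,0,0,0,0,0,0,74,0,0,0,0,0,0,74,0,0,0,0,0,0,74]}}

```text
clock: 12.4
position: [0.6705, -0.1165, 0.112]
ee_rot: [-3.058, -0.059, -0.679]
force: [0.2, -0.2, -0.6]
width: 0.807
gripper_force: 0.0
```

```bash
python3 - <<'E'
from h import *
crop("side",[(205,110,285,185)],8,"sc5")
E
```

```text
(no output)
```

View pics/sc5.png

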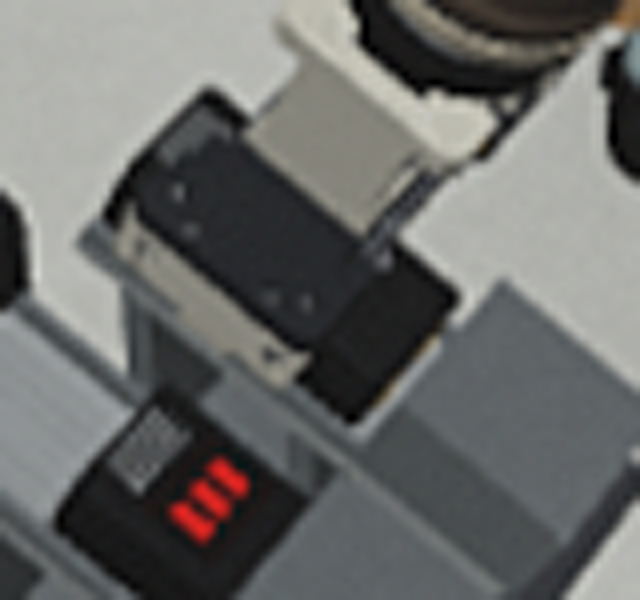

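>>> {"op": "arm_command", "data": {"deltas": [0,0,0,-0.0085,-0.0003,0.0181,76,0,0,0,-0.021,-0.0008,0.0453,76,0,0,0,-0.042,-0.0016,0.0906,76,0,0,0,-0.06,0.05,0.14,76,0,0,0,-0.08,0.1,0.16,76,0,0,0,-0.1,0.15,0.18,76,0,0,0,-0.12,0.2,0.18,76,0,0,0,-0.14,0.25,0.18,76,0,0,0,-0.14,0.25,0.18,76,0,0,0,-0.14,0.25,0.18,76]}}

```text
clock: 13.45
position: [0.5285, 0.1404, 0.2933]
ee_rot: [-3.053, -0.073, -0.681]
force: [0.2, 1.2, 0.1]
width: 0.827
gripper_force: 0.0
```

```bash
python3 - <<'E'
from h import *
crop("side",[(205,115,305,215)],4,"sc6")
crop("top",[(265,95,365,195)],4,"tc6")
a=cv2.imread("pics/sc6.png");b=cv2.imread("pics/tc6.png")
cv2.imwrite("pics/c6.png",np.hstack([a,b]))
E
```

```text
(no output)
```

View pics/c6.png

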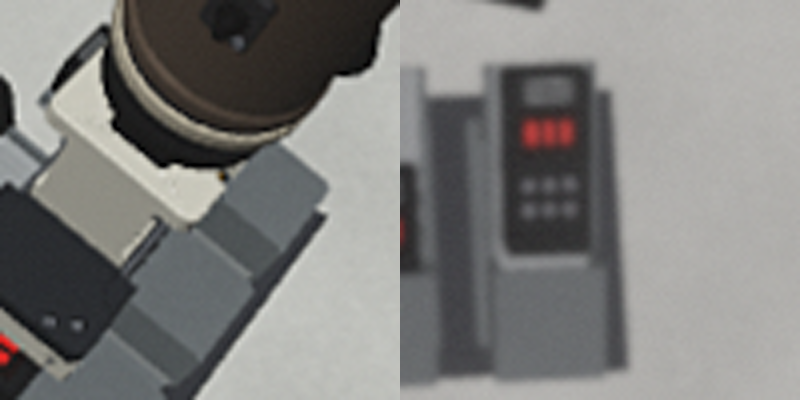

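>>> {"op": "arm_command", "data": {"deltas": [-0.0107,0.2776,0,-0.02,-0.05,0.02,0,-0.0107,0.2776,0,-0.12,-0.5,0.02,0,-0.0107,0.2776,0,-0.12,-0.5,0.02,0,-0.0107,0.2776,0,-0.12,-0.5,0.02,0,-0.0107,0.2776,0,-0.12,-0.5,0.02,0,-0.0107,0.2776,0,-0.12,-0.5,0.02,0,-0.0107,0.2776,0,-0.12,-0.5,0.02,0,-0.0107,0.2776,0,-0.12,-0.5,0.02,0,-0.0107,0.2776,0,-0.12,-0.5,0.02,0,-0.0107,0.2776,0,-0.12,-0.5,0.02,0,-0.0107,0.2776,0,-0.12,-0.5,0.02,0,-0.0107,0.2776,0,-0.12,-0.5,0.02,0]}}

```text
clock: 14.75
position: [0.4069, -0.3725, 0.3114]
ee_rot: [3.14, 0.046, -0.002]
force: [-0.6, 0.3, -0.4]
width: 0.004
gripper_force: 0.0
```

```bash
python3 - <<'E'
from h import *
a=optics.get_image("side")[115:190,205:295]; cv2.imwrite("pics/sc7.png",cv2.resize(a,None,fx=8,fy=8,interpolation=cv2.INTER_CUBIC))
t0=cv2.imread("pics/tc6.png"); crop("top",[(265,95,365,195)],4,"tc7"); print(cv2.absdiff(t0,cv2.imread("pics/tc7.png")).mean())
E
```

```text
18.606339583333334
```

View pics/sc7.png

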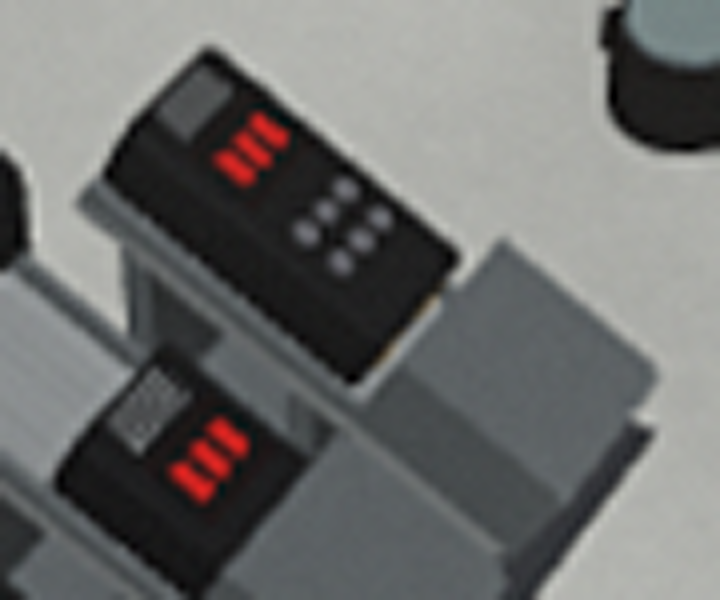

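```bash
python3 - <<'E'
from h import *
np.set_printoptions(precision=1,suppress=True)
A=lambda X,Y:np.array([205+(X+.5)/8-.5,115+(Y+.5)/8-.5])
B=lambda X,Y:np.array([265+(X-400+.5)/4-.5,95+(Y+.5)/4-.5])
for o in([.5835,-.1201,.0337,.0385],[.5826,-.1204,.0357,.0435]):
  r,oo=slope(np.array(o))
  for n,s,t in[("HR",A(210,45),B(591,67)),("FR",A(461,258),B(592,253)),("hoodUR",A(505,238),B(606,265))]:
    p,e=tri(s,t); print(n,r.inv().apply(p-oo)*1e3,e)
  for z in(0,8): print(z,[(proj("side",r.apply(np.array([x,y,zz+z])/1e3)+oo)[0]-[205,115]+.5)*8 for x,y,zz in[(172,-28,36),(52,-28,36),(52,28,0)]],[(proj("top",r.apply(np.array([x,y,zz+z])/1e3)+oo)[0]-[265,95]+.5)*4+[400,0] for x,y,zz in[(172,-28,36),(52,-28,36),(172,28,36),(52,28,36)]])
E
```

```text
HR [172.  -27.5  36.5] 0.3633154229872275
FR [ 52.1 -28.4  36.5] 0.32391820112871983
hoodUR [ 46.1 -36.2  50.2] 0.310295006268575
0 [array([207.8,  45. ]), array([463.2, 260.5]), array([344.5, 402. ])] [array([592.8,  68.5]), array([591.3, 252.4]), array([504.2,  70.7]), array([505.4, 255. ])]
8 [array([215. ,  32.6]), array([472. , 249.6]), array([352.5, 392. ])] [array([594.6,  70.5]), array([593.1, 255.6]), array([505.4,  72.8]), array([506.6, 258.2])]
HR [171.8 -28.   34.4] 0.3633154229872275
FR [ 51.9 -28.3  34.4] 0.32391820112871983
hoodUR [ 46.  -36.   48.1] 0.310295006268575
0 [array([208.7,  42.1]), array([465.4, 257.1]), array([347. , 399.3])] [array([592.5,  68.8]), array([591.9, 253. ]), array([503.8,  71.5]), array([505.9, 256.1])]
8 [array([215.9,  29.7]), array([474.2, 246.1]), array([355.1, 389.2])] [array([594.4,  70.8]), array([593.7, 256.2]), array([505.1,  73.6]), array([507.1, 259.3])]
```

```bash
sed -i 's/^SL=.*/SL=np.array([.5828,-.1203,.0355,.041])/' h.py; python3 - <<'E'
from h import *
np.set_printoptions(precision=4,suppress=True)
p=sensors.observe()["position"]; print(p)
for x in(206.6,188.6,136.6,126.6): print(x,W(x,0,29.2),W(x,0,29.2)-p)
print(r0.apply([1,0,0]))
E
```

```text
[ 0.4094 -0.3678  0.3115]
206.6 [ 0.7576 -0.1131  0.1493] [ 0.3482  0.2546 -0.1622]
188.6 [ 0.7413 -0.1138  0.1417] [ 0.3319  0.254  -0.1698]
136.6 [ 0.6942 -0.1157  0.1197] [ 0.2848  0.252  -0.1918]
126.6 [ 0.6851 -0.1161  0.1155] [ 0.2757  0.2516 -0.196 ]
[0.9055 0.0371 0.4226]
```

>>> {"op": "arm_command", "data": {"deltas": [0,0,0,0.349,0.2534,-0.03,0,0,0,0,0.349,0.2534,-0.03,0,0,0,0,0.349,0.2534,-0.03,0,0,0,0,0.349,0.2534,-0.03,0,0,0,0,0.349,0.2534,-0.03,0,0,0,0,0.349,0.2534,-0.03,0,0,0,0,0.349,0.2534,-0.03,0,0,0,0,0.349,0.2534,-0.03,0,0,0,0,0.349,0.2534,-0.03,0,0,0,0,0.349,0.2534,-0.03,0,0,0,0,0.349,0.2534,-0.07,0,0,0,0,0.349,0.2534,-0.11,0,0,0,0,0.349,0.2534,-0.15,0,0,0,0,0.349,0.2534,-0.162,0,0,0,0,0.349,0.2534,-0.162,0,0,0,0,0.349,0.2534,-0.162,0]}}

```text
clock: 16.45
position: [0.7604, -0.1132, 0.1523]
ee_rot: [-3.141, -0.061, -0.005]
force: [1.2, -0.8, 0.4]
width: 0.007
gripper_force: 0.0
```

>>> {"op": "arm_command", "data": {"deltas": [0,0,0,-0.0045,-0.0002,-0.0021,0,0,0,0,-0.0091,-0.0004,-0.0042,0,0,0,0,-0.0127,-0.0005,-0.0059,0,0,0,0,-0.0154,-0.0006,-0.0072,0,0,0,0,-0.0181,-0.0007,-0.0085,0,0,0,0,-0.0208,-0.0008,-0.0097,0,0,0,0,-0.0226,-0.0009,-0.0106,0,0,0,0,-0.0226,-0.0009,-0.0106,0]}}

```text
clock: 17.25
position: [0.7366, -0.1141, 0.1393]
ee_rot: [-3.141, -0.061, 0.0]
force: [0.3, -0.1, 0.5]
width: 0.001
gripper_force: 0.0
```

```bash
python3 - <<'E'
from h import *
np.set_printoptions(precision=3,suppress=True)
s=sensors.observe(); print("in slope",r0.inv().apply(s["position"]-o0)*1e3,"F",r0.inv().apply(s["force"]))
crop("side",[(205,115,295,190)],8,"sc8"); print(cv2.absdiff(cv2.imread("pics/sc7.png"),cv2.imread("pics/sc8.png"))[230:400,340:470].mean())
im=cv2.imread("pics/sc8.png"); print(im[256:480:8,470:478,1].mean(1).astype(int)) 
hs=((im[...,2].astype(int)-im[...,1])>80); ys,xs=np.nonzero(hs); print("red blobs right bay:",xs[(ys<300)&(xs-ys>-0)].mean() if len(xs) else None, np.c_[xs,ys][(xs-ys)>0].mean(0), len(xs))
i7=cv2.imread("pics/sc7.png"); h7=((i7[...,2].astype(int)-i7[...,1])>80); y7,x7=np.nonzero(h7); print(np.c_[x7,y7][(x7-y7)>0].mean(0),len(x7))
E
```

```text
in slope [183.32   -0.105  29.005] F [ 0.474 -0.089  0.38 ]
26.009170437405732
[163  91  72  99 104 100 101 101 100 101 100 100 100 101  99 100 100 100
  99 101 100  88  78  77  78  77  77  78]
red blobs right bay: 309.02730996813835 [309.027 196.249] 4780
[251.788 149.278] 4671
```

```bash
cat >> h.py <<'E'
def red(name):
    crop("side",[(205,115,295,190)],8,name); i=cv2.imread(f"pics/{name}.png"); y,x=np.nonzero((i[...,2].astype(int)-i[...,1])>80)
    m=(x-y)>0; d=np.linalg.norm(np.c_[x,y][m].mean(0)-[251.8,149.3]) if m.any() else None; return d and d*120/334
E
python3 - <<'E'
from h import *
for i in range(4): print(red(f"r{i}"),sensors.observe()["clock"])
E
```

```text
33.63887596356619 17.35
41.59412263681345 17.4
50.15063264413573 17.45
51.76643368287992 17.5
```

>>> {"op": "arm_command", "data": {"deltas": [0,0,0,-0.0181,-0.0007,-0.0085,0,0,0,0,-0.0317,-0.0013,-0.0148,0,0,0,0,-0.0389,-0.0016,-0.0182,0,0,0,0,-0.0389,-0.0016,-0.0182,0,0,0,0,-0.0389,-0.0016,-0.0182,0]}}

```text
clock: 18.0
position: [0.6987, -0.1156, 0.1217]
ee_rot: [-3.14, -0.061, -0.002]
force: [0.0, -0.9, 0.3]
width: -0.0
gripper_force: 0.0
```

>>> {"op": "arm_command", "data": {"deltas": [0,0,0,-0.0018,-0.0001,-0.0008,0,0,0,0,-0.0036,-0.0001,-0.0017,0,0,0,0,-0.0045,-0.0002,-0.0021,0,0,0,0,-0.0045,-0.0002,-0.0021,0]}}

```text
clock: 18.4
position: [0.6948, -0.1157, 0.1199]
ee_rot: [-3.14, -0.061, -0.005]
force: [4.8, 0.5, 1.0]
width: 0.004
gripper_force: 2.5
```

>>> {"op": "arm_command", "data": {"deltas": [0,0,0,-0.0014,-0.0001,-0.0006,0,0,0,0,-0.0027,-0.0001,-0.0013,0,0,0,0,-0.0041,-0.0002,-0.0019,0,0,0,0,-0.0054,-0.0002,-0.0025,0,0,0,0,-0.0054,-0.0002,-0.0025,0]}}

```text
clock: 18.9
position: [0.6913, -0.1158, 0.1185]
ee_rot: [-3.141, -0.061, -0.012]
force: [9.2, -0.1, 2.8]
width: 0.0
gripper_force: 5.0
```

>>> {"op": "arm_command", "data": {"deltas": [0,0,0,-0.0009,0,-0.0004,0,0,0,0,-0.0018,-0.0001,-0.0008,0,0,0,0,-0.0018,-0.0001,-0.0008,0]}}

```text
clock: 19.2
position: [0.6896, -0.1159, 0.1177]
ee_rot: [-3.141, -0.061, -0.012]
force: [9.7, 1.3, 3.4]
width: 0.003
gripper_force: 5.1
```

>>> {"op": "arm_command", "data": {"deltas": [0,0,0,-0.0009,0,-0.0004,0,0,0,0,-0.0018,-0.0001,-0.0008,0,0,0,0,-0.0027,-0.0001,-0.0013,0,0,0,0,-0.0027,-0.0001,-0.0013,0]}}

```text
clock: 19.6
position: [0.687, -0.116, 0.1164]
ee_rot: [-3.141, -0.061, -0.012]
force: [10.2, 0.6, 3.3]
width: 0.003
gripper_force: 5.1
```

>>> {"op": "arm_command", "data": {"deltas": [0,0,0,-0.0009,0,-0.0004,0,0,0,0,-0.0009,0,-0.0004,0,0,0,0,-0.0009,0,-0.0004,0]}}

```text
clock: 19.9
position: [0.6861, -0.116, 0.116]
ee_rot: [-3.141, -0.061, -0.012]
force: [10.3, 0.1, 2.7]
width: 0.003
gripper_force: 5.2
```

>>> {"op": "arm_command", "data": {"deltas": [0,0,0,-0.0009,0,-0.0004,0,0,0,0,-0.0009,0,-0.0004,0]}}

```text
clock: 20.1
position: [0.6856, -0.1161, 0.1159]
ee_rot: [-3.141, -0.061, -0.014]
force: [9.8, -0.8, 3.9]
width: 0.004
gripper_force: 5.7
```

>>> {"op": "arm_command", "data": {"deltas": [0,0,0,-0.0009,0,-0.0004,0,0,0,0,-0.0009,0,-0.0004,0]}}

```text
clock: 20.3
position: [0.6855, -0.116, 0.1159]
ee_rot: [-3.141, -0.061, -0.016]
force: [12.6, 0.9, 4.5]
width: 0.006
gripper_force: 6.5
```

>>> {"op": "arm_command", "data": {"deltas": [0,0,0,-0.0009,0,-0.0004,0,0,0,0,-0.0018,0,-0.0008,0,0,0,0,-0.0018,0,-0.0008,0]}}

```text
clock: 20.6
position: [0.6852, -0.1159, 0.116]
ee_rot: [3.141, 0.062, 0.021]
force: [15.7, 0.6, 6.3]
width: 0.004
gripper_force: 8.3
```

```bash
python3 - <<'E'
from h import *
print(red("r9"),sensors.observe()["force"])
E
```

```text
61.50619999106759 [14.93173045 -0.8116916   5.92876843]
```

>>> {"op": "arm_command", "data": {"deltas": [0,0,0,0.01,0.0004,0.0047,0,0,0,0,0.028,0.001,0.013,0,0,0,0,0.028,0.001,0.06,0,0,0,0,0.028,0.001,0.11,0,0,0,0.1,0.02,0.01,0.15,0,0,0,0.6,-0.206,0.478,0.16,0,0,0,0.6,-0.206,0.478,0.16,0,0,0,0.6,-0.206,0.478,0.16,0,0,0,0.6,-0.206,0.478,0.16,0,0,0,0.6,-0.206,0.478,0.16,0,0,0,0.6,-0.206,0.478,0.16,0,0,0,0.6,-0.206,0.478,0.16,0,0,0,0.6,-0.206,0.478,0.16,0,0,0,0.6,-0.206,0.478,0.16,0,0,0,0.6,-0.206,0.478,0.16,0,0,0,0.6,-0.206,0.478,0.16,0,0,0,0.6,-0.206,0.478,0.16,0,0,0,0.6,-0.206,0.478,0.12,0,0,0,0.6,-0.206,0.478,0.0875,0,0,0,0.6,-0.206,0.478,0.0875,0]}}

```text
clock: 22.65
position: [0.4717, 0.3579, 0.1956]
ee_rot: [2.77, 1.477, -0.013]
force: [0.1, -0.6, -0.8]
width: 0.007
gripper_force: 0.0
```

```bash
python3 - <<'E'
from h import *
print(red("r10"),sensors.observe()["position"])
E
```

```text
61.25430396192288 [0.47266346 0.35932692 0.19837522]
```

>>> {"op": "arm_command", "data": {"deltas": [0,0,0,-0.001,0.002,-0.02,0,0,0,0,-0.001,0.002,-0.034,0,0,0,0,-0.001,0.002,-0.04,0,0,0,0,-0.001,0.002,-0.045,0,0,0,0,-0.001,0.002,-0.05,0,0,0,0,-0.001,0.002,-0.054,0,0,0,0,-0.001,0.002,-0.054,0]}}

```text
clock: 23.4
position: [0.4725, 0.3635, 0.1466]
ee_rot: [-2.771, -1.479, -0.001]
force: [-0.1, -0.6, -0.3]
width: 0.007
gripper_force: 0.0
```

>>> {"op": "arm_command", "data": {"deltas": [0,0,0,0,0,-0.001,0,0,0,0,0,0,-0.002,0,0,0,0,0,0,-0.002,0]}}

```text
clock: 23.7
position: [0.4726, 0.3639, 0.1453]
ee_rot: [-2.771, -1.479, -0.002]
force: [-1.2, -2.6, 9.3]
width: 0.004
gripper_force: 4.4
```

>>> {"op": "arm_command", "data": {"deltas": [0,0,0,0,0,-0.001,0,0,0,0,0,0,-0.002,0,0,0,0,0,0,-0.002,0]}}

```text
clock: 24.0
position: [0.4727, 0.3641, 0.1451]
ee_rot: [-2.771, -1.48, -0.004]
force: [-5.4, -6.3, 25.7]
width: 0.002
gripper_force: 12.6
```

```bash
python3 - <<'E'
from h import *
s=sensors.observe(); print(s["position"],s["force"])
a=cv2.imread("pics/sc1.png"); 
for i in range(1):
    crop("side",[(145,285,235,370)],4,"k1"); b=cv2.imread("pics/k1.png"); c=cv2.imread("pics/sc2.png")[:340,440:]
    print(cv2.absdiff(a[:340,440:],b)[120:200,130:170].mean(),cv2.absdiff(c,b)[120:200,130:170].mean())
E
```

```text
[0.47272145 0.3640638  0.14506068] [-5.36430192 -6.27517187 25.66958611]
77.03697916666667 87.61479166666666
```

>>> {"op": "arm_command", "data": {"deltas": [0,0,0,0,0,0.03,0,0,0,0,0,0,0.08,0,0,0,0,-0.05,-0.03,0.13,0,0,0,0,-0.07,-0.2,0.15,0,0,0,0,-0.07,-0.36,0.15,0,0,0,0,-0.07,-0.36,0.15,0,0,0,0,-0.07,-0.36,0.15,0,0,0,0,-0.07,-0.36,0.15,0,0,0,0,-0.07,-0.36,0.15,0,0,0,0,-0.07,-0.36,0.15,0,0,0,0,-0.07,-0.36,0.15,0,0,0,0,-0.07,-0.36,0.15,0]}}

```text
clock: 25.25
position: [0.4022, 0.0032, 0.2925]
ee_rot: [-2.773, -1.477, -0.002]
force: [0.6, 1.0, 0.5]
width: 0.002
gripper_force: 0.0
```

```bash
python3 - <<'E'
from h import *
a=cv2.imread("pics/sc1.png")[:340,440:]; c=cv2.imread("pics/sc2.png")[:340,440:]
crop("side",[(145,285,235,370)],4,"k2"); b=cv2.imread("pics/k2.png")
print("vs down",cv2.absdiff(a,b)[70:210,100:220].mean(),"vs up",cv2.absdiff(c,b)[70:210,100:220].mean(),red("r11"),sensors.observe()["position"])
E
```

```text
vs down 4.8231746031746034 vs up 13.036428571428571 61.23157551439645 [0.40226042 0.00488903 0.29222508]
```

```bash
python3 - <<'E'
from h import *
def cen(i):
    g=i[70:210,100:225].max(2); y,x=np.nonzero(g<45); return x.mean(),y.mean(),len(x)
for n in("sc1","sc2"): print(cen(cv2.imread(f"pics/{n}.png")[:340,440:]))
print(cen(cv2.imread("pics/k2.png")))
crop("side",[(145,285,235,370)],4,"k3"); print(cen(cv2.imread("pics/k3.png")))
E
```

```text
(np.float64(58.31789976133651), np.float64(61.67541766109785), 4190)
(np.float64(53.70866141732284), np.float64(50.26308476146364), 4318)
(np.float64(58.406881616939366), np.float64(61.753609239653514), 4156)
(np.float64(58.43170849420849), np.float64(61.81032818532819), 4144)
```

The knob cap is back at its starting position in the image, so it is fully down. The detector is still home, so I am handing in.

```bash
python3 -c "
from cell import arm; print(arm.sign_off())"
```

```text
the job is handed in; nothing more can be done
None
```

The job is handed in with the detector pressed home in the empty bay and the power knob back fully down; after release it stayed put on the bed and needed a light push at its head end before it slid to the shoe by itself.

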